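# Release the medicine box's hidden catch and open its lid

### The arm

A 6-joint arm with a two-finger parallel gripper is mounted at the origin on the work surface. World frame = base frame: x ahead of the robot, y to its left, z up, the work surface at z = 0. Lengths are in m, angles in rad, forces in N, time in s.
With the tool pointing down it reaches from about 0.35 to 0.725 m from the base axis. Payload 4.3 kg.
Tool frame: the origin (TCP) lies between the finger pads; the fingertips stand 17 mm ahead of it and the grasp point (between the pads) lies 2 mm behind it; z points along the fingers, y is the line along which they close (so a half turn about z gives the same grasp; the last joint's range is limited). The gripper opens to 85 mm and grips with 20 to 120 N. Pads are 22 mm wide; open, the fingers measure 114 mm over their backs; the gripper's body (76 mm by 85 mm) begins 54 mm behind the grasp point. The pads swing forward as they close: fully open they stand 13 mm farther back than shut.
Start: joints at [1.231, 0.377, 0.081, 1.274, 0, 1.46], TCP at [0.131, 0.56, 0.225] pointing down, gripper open.
Joint ranges: [-2.72, 2.72], [-0.84, 1.66], [-1.02, 1.22], [-1.77, 2.12], [-1.37, 1.28], [-3.14, 3.14]. Speed limits (rad/s): [2.57, 2.57, 3.14, 3.14, 3.14, 3.14].

### API

Orientations are given as a unit quaternion [w, x, y, z].
In Python, from workcell import robot gives the robot as it stands.
- The arm moves only by the tool jog_arm, never from a script. Its argument "moves" is a list that holds one entry, the list of rows, each a list of 7 numbers: the opening, from 0 (shut) to 1 (fully open), then the shift along the tool's x, y, z in mm, then the turn, a rotation vector about the tool's x, y, z in rad. A call has 1 to 8 rows; each row shifts and turns the commanded pose from where the row before left it, along the tool's axes as they then stand; what a row does not reach is not made up. A row lasts 1/12 s, in which the tool goes at most 41.7 mm and 7.16 degrees, less where a joint would pass 70% of its speed; a pose out of reach is approached as far as the arm can. A call is refused whole if a number of a shift passes 41.7 or a number of a turn 0.125, either way. A call with a gripper value outside its range is refused whole. The fingers move at their own pace and stop on an object; the grip force is fixed at half the most. Time passes only in rows, so rows that do not move let the fingers close. It gives the time, the measured TCP pose, the force, the opening and the grip force at its end, in the units of the state.
- robot.observe(): the state, without advancing time (a new reading comes with each control period).
- robot.get_image(name): name is "side" or "top"; returns (picture, depth): 480x640x3 uint8, red, green, blue; 480x640 float32, m along the optical axis (not along the pixel's ray), 0 where there is no reading.
- robot.camera_model(name): a dict with "K" (3x3 intrinsics, pixels), "view" (4x4, takes a point from world to camera coordinates). Camera axes: x right, y down, z forward; pixel columns grow to the right and rows downward; lengths in m; the calibration is good to about 2 mm. A picture is of the moment at which its call begins. camera_model takes no time and is no camera call.
- robot.sign_off(): hands the job in; it is judged then, once.
The state is a dict: "clock": time; "joint_pos": joint angles; "joint_velocities": joint speeds; "tau": joint torques, N m; "tcp_pos": TCP position; "tool_rot": TCP orientation; "wrist_force": force on the tool from outside, world axes, zero at the start; "torque": the same for the moment, N m; "gripper_width": opening from 0.0 (shut) to 1.0 (fully open); "finger_force": force on a finger pad.
Only numpy, scipy, OpenCV 4.12 (cv2) and the standard library are available. Lean on these libraries where they do the work, as an engineer would, in place of code of your own. Each camera call takes 0.05 s, during which the arm holds its last target. There are 200 camera calls.

### The job

The lid of the oak medicine box is held shut by a hidden spring catch: hold the wooden release rod by its square grip and push it through the hole in the box's sloping back until the catch gives and the lid jumps ajar, feeling for the catch, which is delicate, and never pressing it hard against its stop. Then lay the rod down flat on the bare tabletop without dropping it, and after that slide the lid fully open to its stop so that the pill organizer can be reached. Leave all other things where they are.

Things in the scene. Friction and masses are not known exactly. Their poses are not given: they have to be found in the camera images.
- box: dark oak medicine box fixed to the table. Origin on the table; x towards its sloping back, y along its 200 mm length (the way the lid opens), z up. It reaches from x = -100 mm (upright front) to +90 mm at the table; its top, 85 mm high, runs from x = -100 to +30 mm; the back leans 35 deg from upright, facing away from the front and upward. Lid rails end 97 mm up.
- hole (a point): centre of the round 22 mm hole in the outer face of the sloping back, 50 mm above the table; z points straight out of the hole (35 deg above level, away from the box), y along the box's length, x down the slope. Behind it is free room for a 12 mm rod to 46 mm in, but for the catch.
- back: the sloping back, 8 mm thick, axes as the hole's; origin mid inner face. Behind the hole is a spring catch's flat steel plate, 14 to 32 mm in from the outer face; how deep differs each start and is not told. Pressed along the hole's axis it gives from about 5 N, frees the lid after about 9 mm at 7 to 8 N, meets a solid stop at 11 mm, and springs back when left. Over 20 N would break it.
- lid (a joint): how far the sliding lid is open, in m: 0 shut (held by the catch), 0.12 fully open against its stop. The lid slides along the box's +y. When the catch lets go, a spring pushes it open by about 0.018 or a little more and no farther; from there it needs about 2 to 4 N to slide and stays where it is left.
- lid_handle (a point): middle of the lid's upright oak grip bar, which rides with the lid: 70 mm long along the box's x, 16 mm thick along the box's y, 30 mm high; its foot is on the lid's upper face, 93 mm above the table, its top at 123 mm.
- rod: loose wooden release rod lying flat on the table, about 60 g: a square grip 65 mm long and 24 x 24 mm, then a round rod 12 mm in diameter and 105 mm long, on one axis. Origin: middle of the square grip, on the axis (12 mm above the table when it lies flat); x points along the axis to the rod's tip. At the start the tip points roughly towards the robot.
- rod_tip (a point): centre of the flat end of the round rod, 137.5 mm from the grip's middle; same axes as the rod
- tray: dark oak domino tray with ivory dominoes in it, 160 x 110 x 22 mm, loose; origin under its centre
- salt_pot: white ceramic salt pot, 64 mm across, 83 mm tall, loose; origin under its centre
- key: brass key lying flat, about 78 mm long, 6 mm thick, loose; origin on its underside
- mug: blue ceramic mug, 82 mm across, 92 mm tall, loose; origin under its centre
- case: dark spectacles case, 160 x 60 x 34 mm, loose; origin under its centre
- handset: white nurse-call handset, 150 x 46 x 22 mm, loose; origin under its centre
Things that resemble listed ones, but are neither listed nor needed, are in the scene too. There is more than one size of the rod; the job needs the middle-sized.

How it is judged:
By the outcome, as a careful person would: the job done as asked, in the order asked, and still so for the second after the job is handed in, with the robot touching nothing.
It also fails if it takes over 72 s, if anything falls off the work surface, if the arm or the gripper's body presses on something with over 40 N, if the wrist force passes 120 N, or if a joint passes its speed limit or range.

## Working session

There is one attempt and no reset: what is moved stays moved. The work goes in short steps, Python scripts to look and compute and a tool call to move; the robot and the scene stay as the last step left them, time stands still between calls to the robot, and variables do not carry over. Pictures are saved under pics/ and viewed, at most 12 in all, crops included, and the job is handed in when it is done.

Besides the shell and the picture viewer there is one more tool, called after "Emit:" as name([rows], argument=value, ...), one row to a line, values as JSON. jog_arm: Moves the arm, as the interface text tells. Its arguments: {"type":"object","properties":{"moves":{"type":"array","items":{"type":"array","items":{"type":"array","items":{"type":"number"}}}}},"required":["moves"]}

```bash
mkdir -p pics; ls; cat > h.py <<'E'
import numpy as np, cv2
from workcell import robot
from scipy.spatial.transform import Rotation as R
def snap(n,f):
    p,d=robot.get_image(n); cv2.imwrite(f'pics/{f}.png',p[:,:,::-1]); np.savez(f'pics/{f}.npz',p=p,d=d); return p,d
def cam(n):
    c=robot.camera_model(n); return np.array(c['K']),np.array(c['view'])
def ray(n,u,v,z):
    K,V=cam(n); d=V[:3,:3].T@np.linalg.solve(K,[u,v,1]); o=-V[:3,:3].T@V[:3,3]
    return o+d*(z-o[2])/d[2]
def pts(n,d):
    K,V=cam(n); v,u=np.mgrid[:480,:640]; P=np.stack([(u-K[0,2])/K[0,0]*d,(v-K[1,2])/K[1,1]*d,d],-1)
    return (P-V[:3,3])@V[:3,:3]
def proj(n,X):
    K,V=cam(n); p=K@(V[:3,:3]@np.asarray(X)+V[:3,3]); return p[:2]/p[2]
def st():
    s=robot.observe(); return s,np.array(s['tcp_pos']),R.from_quat(np.array(s['tool_rot'])[[1,2,3,0]])
E
python3 - <<'E'
from h import *
snap('top','t0');snap('side','s0')
for n in('top','side'):
    K,V=cam(n);print(n,K[0,0],(-V[:3,:3].T@V[:3,3]).round(3),V[:3,:3].round(2).tolist())
print(robot.observe())
E
```

```text
pics
top 609.9541436489791 [ 0.395 -0.01   1.426] [[0.01, -1.0, -0.0], [-0.99, -0.01, -0.11], [0.11, 0.0, -0.99]]
side 468.6696974278471 [ 0.234 -0.712  0.78 ] [[0.93, -0.37, 0.01], [-0.24, -0.62, -0.74], [0.28, 0.69, -0.67]]
{'clock': 0.1, 'joint_pos': array([1.23067674e+00, 3.78003693e-01, 7.97653383e-02, 1.27436205e+00,
       4.61153348e-06, 1.46049292e+00]), 'joint_velocities': array([ 0.00158306, -0.00159254,  0.00185119,  0.00153536,  0.00051413,
       -0.00044819]), 'tau': array([ 1.17900036e-03, -4.64695716e+01,  2.70581460e+01,  1.20481144e-02,
       -1.05126774e-04, -1.01187317e-05]), 'tcp_pos': array([0.1307835 , 0.55933184, 0.22374873]), 'tool_rot': array([-2.03684381e-04,  1.14655340e-01,  9.93404922e-01, -8.78745864e-04]), 'wrist_force': array([-0.16141504,  0.28443589,  0.64790178]), 'torque': array([-0.03210859, -0.02266531, -0.03750622]), 'finger_force': 0.0, 'gripper_width': 0.9969667991058577}
```

View pics/t0.png

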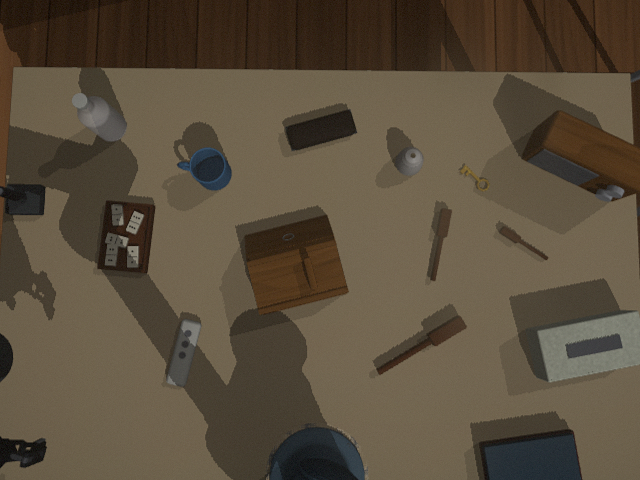

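View pics/s0.png

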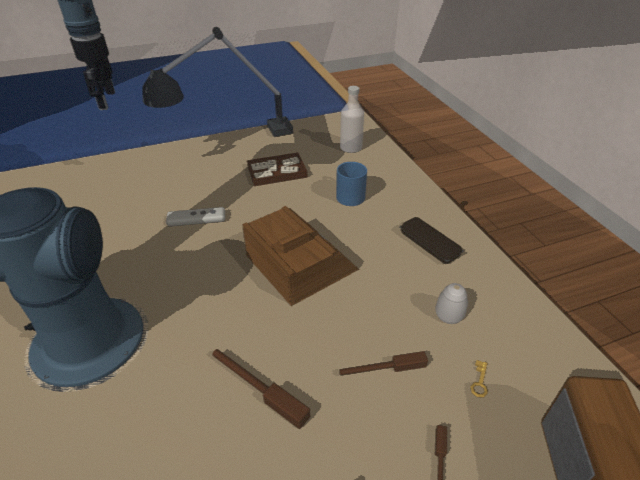

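The three rod-like things in the top view are at (440,243), (422,345) and (523,240), and the box is at (297,265) with its sloping back towards the top of the image. I'll measure the rods to pick the middle one, then the box.

```bash
python3 - <<'E'
from h import *
f=np.load('pics/t0.npz');p,d=f['p'],f['d'];P=pts('top',d)
# rods by height above table
print('table z',np.median(P[300:330,420:440,2][:]), np.median(P[250:260,380:420,2]))
z0=np.median(P[250:260,380:420,2])
for name,(u0,v0,u1,v1) in dict(mid=(420,195,460,290),big=(365,305,475,385),small=(490,215,555,265)).items():
    sub=P[v0:v1,u0:u1]; hsv=cv2.cvtColor(p[v0:v1,u0:u1],cv2.COLOR_RGB2HSV)
    m=(sub[...,2]-z0>0.004)&(sub[...,2]<.05)
    q=sub[m]; c=q[:,:2].mean(0); w,e=np.linalg.eigh(np.cov((q[:,:2]-c).T)); a=e[:,1]; t=(q[:,:2]-c)@a; n=(q[:,:2]-c)@e[:,0]
    print(name,m.sum(),'c',c.round(4),'axis',a.round(3),'L',np.ptp(t).round(4),'W',np.ptp(n).round(4),'ends',(c+a*t.min()).round(3),(c+a*t.max()).round(3),'zmax',np.percentile(q[:,2],95).round(4))
    for lo in np.arange(t.min(),t.max(),.02):
        k=(t>=lo)&(t<lo+.02); print('   ',lo.round(3),np.ptp(n[k]).round(4),np.mean(n[k]).round(4))
# box
sub=P[205:320,235:355]; m=sub[...,2]>.02
q=sub[m]; H=q[:,2]; print('z hist',np.histogram(H,bins=np.arange(.02,.14,.005)))
top=q[(H>.08)&(H<.1)][:,:2].astype(np.float32)
r=cv2.minAreaRect(top*1000);print('toprect',r)
al=q[:,:2].astype(np.float32);print('allrect',cv2.minAreaRect(al*1000))
hb=q[(H>.112)][:,:2].astype(np.float32);print('handle',len(hb),cv2.minAreaRect(hb*1000))
print('hole',ray('top',288,237,.05))
big=[cv2.resize(p[190:290,400:560],None,fx=2.5,fy=2.5),cv2.resize(p[205:305,225:385],None,fx=2.5,fy=2.5)]
cv2.imwrite('pics/c1.png',np.hstack(big)[:,:,::-1])
E
```

```text
table z -0.000958497541386422 -0.0011016495561618923
mid 908 c [ 0.5355 -0.2822] axis [-0.997  0.079] L 0.225 W 0.1033 ends [ 0.643 -0.291] [ 0.419 -0.273] zmax 0.0257
    -0.108 0.0877 -0.0035
    -0.088 0.0918 -0.0025
    -0.068 0.0925 0.0019
    -0.048 0.0907 0.0007
    -0.028 0.0898 0.0006
    -0.008 0.0848 0.0012
    0.012 0.0909 -0.0
    0.032 0.0915 -0.0021
    0.052 0.0869 -0.0061
    0.072 0.0797 0.0037
    0.092 0.085 0.0065
    0.112 0.0532 -0.0193
big 1761 c [ 0.3016 -0.2397] axis [-0.366  0.93 ] L 0.2991 W 0.2498 ends [ 0.354 -0.373] [ 0.244 -0.094] zmax 0.0336
    -0.143 0.0466 -0.0205
    -0.123 0.0959 -0.0055
    -0.103 0.145 -0.0053
    -0.083 0.1909 0.0022
    -0.063 0.1898 0.0031
    -0.043 0.1935 0.0016
    -0.023 0.1842 0.0031
    -0.003 0.1985 0.0058
    0.017 0.1943 0.0007
    0.037 0.1914 -0.0016
    0.057 0.1928 -0.0088
    0.077 0.1899 -0.0095
    0.097 0.1685 0.0007
    0.117 0.1065 0.006
    0.137 0.0574 0.0271
small 603 c [ 0.539  -0.4694] axis [0.315 0.949] L 0.1701 W 0.1452 ends [ 0.511 -0.555] [ 0.564 -0.393] zmax 0.0201
    -0.09 0.0713 0.0042
    -0.
[... 220 characters left out ...]
124,  123,  101,  100,  103,  126,  124,  118,
        156,  356, 1039, 2712, 1046,   86,    0,    3,   58,  162,   20,
          0]), array([0.02 , 0.025, 0.03 , 0.035, 0.04 , 0.045, 0.05 , 0.055, 0.06 ,
       0.065, 0.07 , 0.075, 0.08 , 0.085, 0.09 , 0.095, 0.1  , 0.105,
       0.11 , 0.115, 0.12 , 0.125, 0.13 , 0.135]))
toprect ((453.5457458496094, 49.66804504394531), (136.87371826171875, 201.0677032470703), 14.935397148132324)
allrect ((471.3043518066406, 54.403221130371094), (181.44638061523438, 201.06166076660156), 14.927505493164062)
handle 292 ((438.2285461425781, 13.98151683807373), (97.86746215820312, 18.466432571411133), 18.084022521972656)
hole [0.53512442 0.07027401 0.05      ]
```

View pics/c1.png

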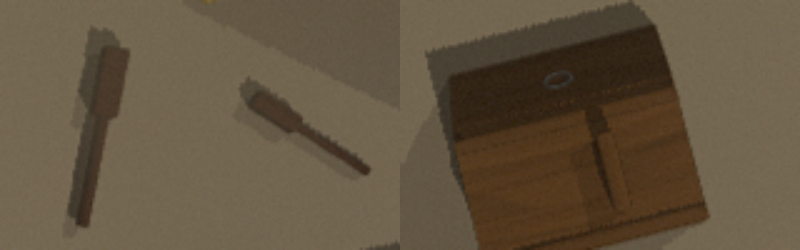

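The middle rod fits: it is at (440,243) in the top view with its tip pointing to the robot, larger than the one at (523,240) and smaller than the one at (422,345). The crop confirms a square grip at the top, (116,85), and the tip at the bottom, (82,227). The hole ring is at about (558,80) in the crop. Next I'll refine the rod and hole by colour.

```bash
cat >> h.py <<'E'
def rodfit(p,u0,v0,u1,v1,lo=0.012,n='top'):
    s=p[v0:v1,u0:u1].astype(int); rb=s[...,0]-s[...,2]; sat=rb/np.maximum(s[...,0],1)
    return s,sat
E
python3 - <<'E'
from h import *
f=np.load('pics/t0.npz');p,d=f['p'],f['d']
u0,v0,u1,v1=422,198,460,290
s=p[v0:v1,u0:u1]; hsv=cv2.cvtColor(s,cv2.COLOR_RGB2HSV)
print('table',hsv[60,2],'shadow',hsv[20,10],'rod',hsv[25,22],hsv[60,14])
lab=cv2.cvtColor(s,cv2.COLOR_RGB2LAB).astype(int)
m=((lab[...,1]>133)).astype(np.uint8)
n,L,S,C=cv2.connectedComponentsWithStats(m);i=1+S[1:,4].argmax();m=L==i;print(S[i])
for r in range(0,v1-v0,5):
    x=np.where(m[r])[0]
    if len(x):print(r+v0,x.min()+u0,x.max()+u0,end=' | ')
v,u=np.where(m);v=v+v0;u=u+u0
Q=np.array([ray('top',a,b,.02)[:2] for a,b in zip(u,v)])
c=Q.mean(0);w,e=np.linalg.eigh(np.cov((Q-c).T));a=e[:,1];a=a if a[0]<0 else -a;t=(Q-c)@a;print('\nrod tip',c+a*t.max(),'end',c+a*t.min(),'L',np.ptp(t),'axis',a,np.degrees(np.arctan2(a[1],a[0])))
g=t<t.min()+.06;print('grip centre',Q[g].mean(0))
# hole ring: bluish/grey pixels
s=p[225:248,275:303];lab=cv2.cvtColor(s,cv2.COLOR_RGB2LAB).astype(int)
k=(lab[...,2]<132).astype(np.uint8);n,L,S,C=cv2.connectedComponentsWithStats(k);print(S,C)
i=1+S[1:,4].argmax();v,u=np.where(L==i);print('hole px',(u.min()+u.max())/2+275,(v.min()+v.max())/2+225)
print(ray('top',(u.min()+u.max())/2+275,(v.min()+v.max())/2+225,.05))
E
```

```text
table [ 18  78 117] shadow [ 20  80 105] rod [ 14 103  77] [ 15 122  65]
[10 67  6 15 31]
268 435 436 | 273 433 436 | 278 432 434 | 
rod tip [ 0.44494425 -0.26368831] end [ 0.47722714 -0.27082345] L 0.033061995912763334 axis [-0.97643519  0.21581084] 167.5368982243119
grip centre [ 0.46012087 -0.26704263]
[[  0   0  28  23 631]
 [ 11   9   2   1   2]
 [  8  10   2   3   4]
 [ 17  10   2   3   3]
 [ 15  13   1   1   1]
 [ 10  14   3   1   3]] [[13.52773376 10.9889065 ]
 [11.5         9.        ]
 [ 8.5        11.        ]
 [17.66666667 11.        ]
 [15.         13.        ]
 [11.         14.        ]]
hole px 283.5 236.0
[0.53729809 0.08051452 0.05      ]
```

```bash
cat >> h.py <<'E'
def rod(p,u0,v0,u1,v1,z=.021):
    hsv=cv2.cvtColor(cv2.GaussianBlur(p[v0:v1,u0:u1],(3,3),0),cv2.COLOR_RGB2HSV).astype(int)
    m=((hsv[...,0]<18)&(hsv[...,1]>88)&(hsv[...,2]<92)).astype(np.uint8)
    n,L,S,C=cv2.connectedComponentsWithStats(m);m=L==1+S[1:,4].argmax()
    v,u=np.where(m);Q=np.array([ray('top',a+u0,b+v0,z)[:2] for a,b in zip(u,v)])
    c=Q.mean(0);w,e=np.linalg.eigh(np.cov((Q-c).T));a=e[:,1];a=a if a[0]<0 else -a;t=(Q-c)@a
    q=(Q-c)@e[:,0]
    g=Q[t<t.min()+.06].mean(0);h=Q[t>t.max()-.08].mean(0);a=(h-g)/np.linalg.norm(h-g)
    print('L',np.ptp(t),'axis',a,np.degrees(np.arctan2(a[1],a[0])),'grip',g,'tip',c+a*t.max(),'wid',np.ptp(q[t<t.min()+.05]),np.ptp(q[t>t.max()-.05]))
E
python3 - <<'E'
from h import *
p=np.load('pics/t0.npz')['p'];rod(p,422,198,460,290)
print(ray('top',288.3,236.5,.05))
s,x,r=st();print(x,r.as_matrix().round(3).tolist())
for n in('t0',):
    pass
E
```

```text
L 0.1699137658630121 axis [-0.97848016  0.20634091] 168.09199394327396 grip [ 0.5787601  -0.28995564] tip [ 0.44210798 -0.26101445] wid 0.02404281873806495 0.012128465302835413
[0.5362708  0.06961284 0.05      ]
[0.1307835  0.55933184 0.22374873] [[-0.974, 0.228, -0.001], [0.228, 0.974, -0.002], [0.0, -0.002, -1.0]]
```

Emit:
jog_arm([
  [[1,-26,-30,0,0,0,-0.003],[1,-26,-30,0,0,0,-0.003],[1,-26,-30,0,0,0,-0.003],[1,-26,-30,0,0,0,-0.003],[1,-26,-30,0,0,0,-0.003],[1,-26,-30,0,0,0,-0.003],[1,-26,-30,0,0,0,-0.003],[1,-26,-30,0,0,0,-0.002]],
])

```text
clock: 0.77
tcp_pos: [0.2818, 0.2785, 0.2243]
tool_rot: [-0.0, 0.103, 0.995, -0.0]
wrist_force: [0.6, -0.1, 0.2]
gripper_width: 0.997
finger_force: 0.0
```

Emit:
jog_arm([
  [[1,-26,-30,0,0,0,0],[1,-26,-30,0,0,0,0],[1,-26,-30,0,0,0,0],[1,-26,-30,0,0,0,0],[1,-26,-30,0,0,0,0],[1,-26,-30,0,0,0,0],[1,-26,-30,0,0,0,0],[1,-26,-30,0,0,0,0]],
])

```text
clock: 1.43
tcp_pos: [0.4363, 0.0009, 0.2244]
tool_rot: [-0.0, 0.104, 0.995, 0.0]
wrist_force: [0.8, 1.5, -0.3]
gripper_width: 1.001
finger_force: 0.0
```

Emit:
jog_arm([
  [[1,-26,-30,0,0,0,0],[1,-26,-30,0,0,0,0],[1,-26,-30,0,0,0,0],[1,-26,-30,0,0,0,0],[1,-26,-30,0,0,0,0],[1,-26,-30,0,0,0,0],[1,0,0,0,0,0,0],[1,0,0,0,0,0,0]],
])

```text
clock: 2.1
tcp_pos: [0.5519, -0.2071, 0.223]
tool_rot: [-0.001, 0.105, 0.995, 0.0]
wrist_force: [-0.7, 1.2, 0.5]
gripper_width: 1.003
finger_force: 0.0
```

```bash
cat >> h.py <<'E'
def to(X):
    s,x,r=st();print('t',round(s['clock'],2),'tcp',x.round(4),'go mm tool',(r.inv().apply(np.array(X)-x)*1000).round(1));return r
E
python3 - <<'E'
from h import *
r=to([.577,-.2895,.020]);print(r.as_matrix().round(3).tolist())
E
```

```text
t 2.1 tcp [ 0.5519 -0.2071  0.223 ] go mm tool [-42.1 -75.6 202.8]
[[-0.978, 0.208, -0.002], [0.208, 0.978, 0.001], [0.002, 0.001, -1.0]]
```

Emit:
jog_arm([
  [[1,-21,-35,0,0,0,0],[1,-21,-40.5,0,0,0,0],[1,0,0,41,0,0,0],[1,0,0,41,0,0,0],[1,0,0,41,0,0,0],[1,0,0,40,0,0,0],[1,0,0,0,0,0,0],[1,0,0,0,0,0,0]],
])

```text
clock: 2.77
tcp_pos: [0.5735, -0.2812, 0.0597]
tool_rot: [-0.003, 0.103, 0.995, 0.002]
wrist_force: [-0.2, -0.2, 1.2]
gripper_width: 1.001
finger_force: 0.0
```

```bash
python3 - <<'E'
from h import *
r=to([.577,-.2895,.020]);snap('top','t1');p,d=snap('side','s1')
cv2.imwrite('pics/s1c.png',cv2.resize(p[240:440,260:520],None,fx=2.5,fy=2.5)[:,:,::-1])
E
```

```text
t 2.77 tcp [ 0.5735 -0.2812  0.0597] go mm tool [-5.4 -7.5 39.6]
```

View pics/s1c.png

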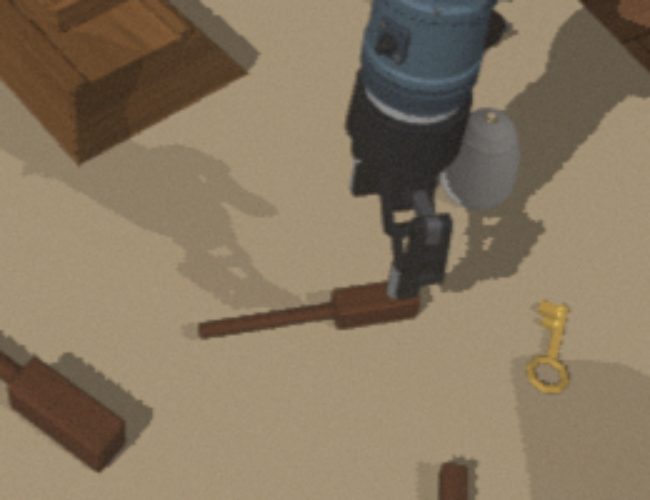

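The gripper stands over the middle rod's grip, crop (375,300), with the fingers straddling it. Going down to close.

Emit:
jog_arm([
  [[1,-5,-7.5,0,0,0,0],[1,0,0,20,0,0,0],[1,0,0,19,0,0,0],[1,0,0,0,0,0,0],[1,0,0,0,0,0,0]],
])

```text
clock: 3.28
tcp_pos: [0.5804, -0.2931, 0.0241]
tool_rot: [0.001, 0.103, 0.995, -0.0]
wrist_force: [0.1, -0.7, 0.4]
gripper_width: 1.002
finger_force: 0.0
```

```bash
python3 - <<'E'
from h import *
r=to([.577,-.2895,.020])
E
```

```text
t 3.28 tcp [ 0.5804 -0.2931  0.0241] go mm tool [4.1 2.9 4.1]
```

Emit:
jog_arm([
  [[1,4,3,3.5,0,0,0],[1,0,0,0,0,0,0],[0.1,0,0,0,0,0,0],[0,0,0,0,0,0,0],[0,0,0,0,0,0,0],[0,0,0,0,0,0,0],[0,0,0,0,0,0,0],[0,0,0,0,0,0,0]],
])

```text
clock: 3.95
tcp_pos: [0.5764, -0.2887, 0.0191]
tool_rot: [0.0, 0.103, 0.995, 0.0]
wrist_force: [0.5, -0.1, -0.5]
gripper_width: 0.144
finger_force: 0.0
```

Emit:
jog_arm([
  [[0,0,0,0,0,0,0],[0,0,0,0,0,0,0],[0,0,0,0,0,0,0]],
])

```text
clock: 4.2
tcp_pos: [0.5764, -0.2887, 0.019]
tool_rot: [-0.0, 0.103, 0.995, 0.0]
wrist_force: [0.5, 0.4, 0.1]
gripper_width: 0.0
finger_force: 0.0
```

The gripper shut on nothing, so I need a look.

```bash
python3 - <<'E'
from h import *
p,d=snap('side','s2');q,_=snap('top','t2')
a=cv2.resize(p[280:400,320:480],(400,300));b=cv2.resize(q[180:300,360:520],(400,300))
cv2.imwrite('pics/c2.png',np.hstack([a,b])[:,:,::-1])
E
```

```text
(no output)
```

View pics/c2.png

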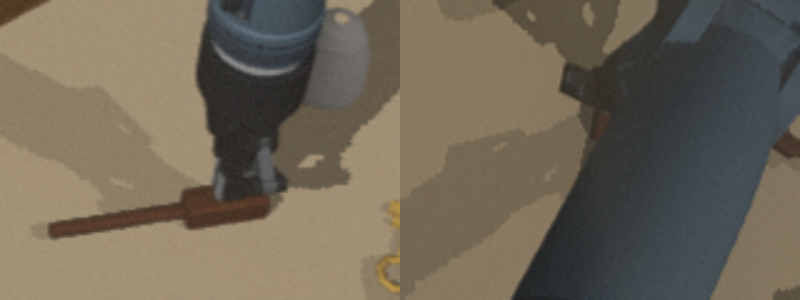

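```bash
python3 - <<'E'
from h import *
s,x,r=st();print(x,proj('side',x),proj('side',x-[0,0,.017]),proj('top',x))
print('rod before in side',proj('side',[.577,-.2895,.012]),proj('side',[.4421,-.261,.012]))
print('now tip ray side',ray('side',320+50/2.5,280+230/2.5,.012), 'grip',ray('side',411,364,.02))
f=np.load('pics/s2.npz');P=pts('side',f['d']);
for u,v in((411,366),(400,364),(418,364),(414,355),(410,350),(425,352)):print(u,v,P[v-1:v+2,u-1:u+2].reshape(-1,3).mean(0).round(3),f['p'][v,u])
E
```

```text
[ 0.57637739 -0.28867202  0.01900931] [409.87684141 358.0173984 ] [408.79737754 363.11347729] [443.47243795 222.29203071]
rod before in side [409.92506429 360.37571792] [339.40278298 370.72021443]
now tip ray side [ 0.44207775 -0.26395547  0.012     ] grip [ 0.57139297 -0.30169972  0.02      ]
411 366 [ 0.573 -0.301  0.012] [76 55 41]
400 364 [ 0.551 -0.295  0.022] [94 62 46]
418 364 [ 0.586 -0.304  0.015] [74 51 41]
414 355 [ 0.556 -0.323  0.086] [44 43 36]
410 350 [ 0.563 -0.301  0.067] [55 51 49]
425 352 [ 0.561 -0.343  0.119] [80 78 77]
```

```bash
python3 - <<'E'
from h import *
a=np.load('pics/s2.npz')['p'][310:385,370:460];b=np.load('pics/s1.npz')['p'][310:385,370:460]
g=lambda i:np.clip(cv2.resize(i,(400,333),interpolation=cv2.INTER_CUBIC).astype(float)*1.6,0,255)
cv2.imwrite('pics/c3.png',np.hstack([g(b),g(a)])[:,:,::-1])
E
```

```text
[ WARN:0@0.206] global loadsave.cpp:1063 imwrite_ Unsupported depth image for selected encoder is fallbacked to CV_8U.
```

View pics/c3.png

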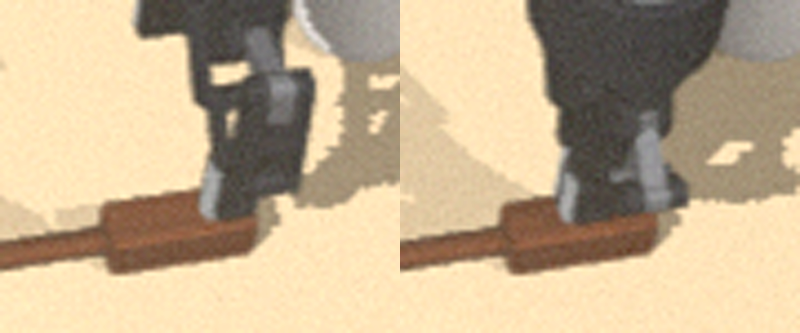

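```bash
python3 - <<'E'
from h import *
c=lambda X:((proj('side',X)-[370,310])*4.444).round(0)
x=np.array([.5735,-.2812,.0597]);y=np.array([.207,.978,0]);X=np.array([-.978,.207,0])
for k in(-.0425,-.057,.0425,.057):print(k,[c(x+k*y+a*X+[0,0,-.004]) for a in(-.011,.011)])
s,x,r=st();print('shut',[c(x+k*y+a*X+[0,0,-.017]) for k in(-.014,.014) for a in(-.011,.011)])
g=np.array([.577,-.2895,0]);A=np.array([-.978,.206,0]);B=np.array([.206,.978,0])
print('grip top corners',[c(g+a*A+b*B+[0,0,.024]) for a in(-.0325,.0325) for b in(-.012,.012)])
# base calib check via top
print(proj('top',[0,0,.0]),proj('side',[0,0,0]))
f=np.load('pics/s2.npz');d=f['d'][310:385,370:460];P=pts('side',f['d'])[310:385,370:460]
print('closed finger area z:',cv2.resize(P[20:52,38:66,2],(7,8),interpolation=cv2.INTER_AREA).round(3));print('y');print(cv2.resize(P[20:52,38:66,1],(7,8),interpolation=cv2.INTER_AREA).round(3))
E
```

```text
-0.0425 [array([230., 233.]), array([178., 240.])]
-0.057 [array([242., 263.]), array([189., 271.])]
0.0425 [array([169.,  68.]), array([120.,  74.])]
0.057 [array([159.,  42.]), array([111.,  48.])]
shut [array([207., 260.]), array([157., 267.]), array([187., 206.]), array([139., 213.])]
grip top corners [array([263., 221.]), array([245., 174.]), array([115., 242.]), array([100., 195.])]
[316.51929877 476.05380713] [ 87.59389314 339.03705417]
closed finger area z: [[ 0.125  0.129  0.142  0.15   0.15   0.12  -0.001]
 [ 0.114  0.119  0.134  0.14   0.138  0.104 -0.001]
 [ 0.103  0.107  0.126  0.134  0.131  0.074 -0.001]
 [ 0.088  0.086  0.09   0.115  0.127  0.015 -0.001]
 [ 0.074  0.078  0.091  0.115  0.123  0.079  0.006]
 [ 0.06   0.089  0.108  0.117  0.119  0.118  0.073]
 [ 0.047  0.075  0.103  0.116  0.115  0.093  0.057]
 [ 0.03   0.03   0.029  0.034  0.021 -0.001 -0.001]]
y
[[-0.3   -0.305 -0.316 -0.323 -0.325 -0.31  -0.239]
 [-0.3   -0.306 -0.318 -0.324 -0.325 -0.307 -0.247]
 [-0.301 -0.307 -0.32  -0.328 -0.328 -0.297 -0.256]
 [-0.3   -0.302 -0.306 -0.324 -0.333 -0.271 -0.264]
 [-0.299 -0.304 -0.314 -0.331 -0.338 -0.315 -0.277]
 [-0.299 -0.318 -0.331 -0.339 -0.343 -0.345 -0.322]
 [-0.299 -0.318 -0.336 -0.345 -0.347 -0.338 -0.321]
 [-0.297 -0.3   -0.302 -0.308 -0.303 -0.295 -0.297]]
```

```bash
python3 - <<'E'
from h import *
f=np.load('pics/s2.npz');P=pts('side',f['d'])
for u in(406,408,411,414,418):
    print(u,[(v,*(P[v,u]*1000).round(0).astype(int),int(f['p'][v,u].sum())) for v in range(338,366,2)])
E
```

```text
406 [(338, np.int64(564), np.int64(-281), np.int64(79), 138), (340, np.int64(566), np.int64(-280), np.int64(70), 146), (342, np.int64(564), np.int64(-283), np.int64(69), 208), (344, np.int64(567), np.int64(-280), np.int64(58), 358), (346, np.int64(565), np.int64(-284), np.int64(58), 297), (348, np.int64(565), np.int64(-286), np.int64(53), 237), (350, np.int64(565), np.int64(-287), np.int64(49), 237), (352, np.int64(565), np.int64(-288), np.int64(44), 233), (354, np.int64(565), np.int64(-289), np.int64(38), 284), (356, np.int64(564), np.int64(-291), np.int64(35), 298), (358, np.int64(565), np.int64(-292), np.int64(30), 273), (360, np.int64(565), np.int64(-293), np.int64(25), 176), (362, np.int64(563), np.int64(-296), np.int64(23), 180), (364, np.int64(562), np.int64(-299), np.int64(21), 190)]
408 [(338, np.int64(556), np.int64(-297), np.int64(103), 107), (340, np.int64(556), np.int64(-298), np.int64(98), 134), (342, np.int64(556), np.int64(-300), np.int64(94), 120), (344, np.int64(563), np.int64(-292), np.int64(75), 164), (346, np.int64(562), np.int64(-294), np.int64(72), 143), (348, 
[... 2227 characters left out ...]
29), 123), (342, np.int64(560), np.int64(-321), np.int64(119), 120), (344, np.int64(579), np.int64(-300), np.int64(76), 123), (346, np.int64(576), np.int64(-304), np.int64(78), 110), (348, np.int64(558), np.int64(-327), np.int64(112), 178), (350, np.int64(555), np.int64(-331), np.int64(112), 228), (352, np.int64(555), np.int64(-333), np.int64(109), 114), (354, np.int64(552), np.int64(-338), np.int64(111), 131), (356, np.int64(553), np.int64(-338), np.int64(104), 136), (358, np.int64(589), np.int64(-297), np.int64(24), 146), (360, np.int64(586), np.int64(-301), np.int64(24), 183), (362, np.int64(584), np.int64(-304), np.int64(23), 182), (364, np.int64(586), np.int64(-304), np.int64(15), 166)]
```

The side depth shows the shut fingertips ending at z of about 27 mm, on top of the grip. They are roughly 25 mm shorter than stated. I'll reopen and go lower, watching the force.

Emit:
jog_arm([
  [[1,0,0,0,0,0,0],[1,0,0,0,0,0,0],[1,0,0,0,0,0,0],[1,0,0,0,0,0,0],[1,0,0,0,0,0,0],[1,0,0,0,0,0,0],[1,0,0,0,0,0,0],[1,0,0,6,0,0,0]],
])

```text
clock: 4.97
tcp_pos: [0.5774, -0.2892, 0.0141]
tool_rot: [0.001, 0.103, 0.995, -0.0]
wrist_force: [-0.8, -0.2, 0.9]
gripper_width: 1.0
finger_force: 0.0
```

Emit:
jog_arm([
  [[1,0,0,7,0,0,0],[1,0,0,7,0,0,0],[1,0,0,0,0,0,0],[1,0,0,0,0,0,0]],
])

```text
clock: 5.3
tcp_pos: [0.5755, -0.2881, -0.0021]
tool_rot: [-0.001, 0.103, 0.995, 0.001]
wrist_force: [-0.4, 1.1, -0.3]
gripper_width: 1.004
finger_force: 0.0
```

Emit:
jog_arm([
  [[0,0,0,0,0,0,0],[0,0,0,0,0,0,0],[0,0,0,0,0,0,0],[0,0,0,0,0,0,0],[0,0,0,0,0,0,0],[0,0,0,0,0,0,0],[0,0,0,0,0,0,0],[0,0,0,0,0,0,0]],
])

```text
clock: 5.97
tcp_pos: [0.5769, -0.289, -0.0004]
tool_rot: [0.001, 0.103, 0.995, -0.0]
wrist_force: [-0.8, -0.7, 4.1]
gripper_width: 0.263
finger_force: 59.7
```

Emit:
jog_arm([
  [[0,0,0,-10,0,0,0],[0,0,0,-40,0,0,0],[0,0,0,-41,0,0,0],[0,0,0,-41,0,0,0],[0,0,0,-41,0,0,0],[0,0,0,-37,0,0,0],[0,0,0,0,0,0,-0.12],[0,0,0,0,0,0,-0.12]],
])

```text
clock: 6.63
tcp_pos: [0.5781, -0.2897, 0.2135]
tool_rot: [0.003, -0.019, 1.0, -0.002]
wrist_force: [0.1, 0.5, -1.2]
gripper_width: 0.266
finger_force: 59.0
```

Emit:
jog_arm([
  [[0,0,30,0,0,0,-0.12],[0,0,30,0,0,0,-0.108],[0,0,40,0,0,-0.12,0],[0,0,40,0,0,-0.12,0],[0,0,40,0,0,-0.12,0],[0,0,40,0,0,-0.12,0],[0,0,40,0,0,-0.121,0],[0,0,0,0,0,-0.01,0]],
])

```text
clock: 7.3
tcp_pos: [0.4957, -0.029, 0.1865]
tool_rot: [0.272, -0.123, 0.953, 0.049]
wrist_force: [-13.5, 5.5, -15.1]
gripper_width: 0.268
finger_force: 59.2
```

Emit:
jog_arm([
  [[0,0,0,0,0,0,0],[0,0,0,0,0,0,0]],
])

```text
clock: 7.47
tcp_pos: [0.5186, -0.0422, 0.2071]
tool_rot: [0.285, -0.124, 0.95, 0.038]
wrist_force: [1.2, -0.7, -0.1]
gripper_width: 0.265
finger_force: 59.2
```

```bash
python3 - <<'E'
from h import *
s,x,r=st();print(r.as_matrix().round(3).tolist(),s['wrist_force'],s['torque'],s['finger_force'],s['joint_pos'].round(2))
n=np.array([.7916,.2106,.5736]);h=np.array([.536,.070,.05])
to(h+n*.1775)
a=r.apply([1,0,0]);g=x-r.apply([0,0,1])*.012;print('pred grip',g,'tip',g+a*.1375)
p,d=snap('side','s3');q,e=snap('top','t3')
for nme in('side','top'):print(nme,proj(nme,g).round(1),proj(nme,g+a*.1375).round(1))
u,v=proj('side',g+a*.07).astype(int);A=cv2.resize(p[max(v-60,0):v+60,u-80:u+80],(480,360))
u2,v2=proj('top',g+a*.07).astype(int);B=cv2.resize(q[v2-45:v2+45,u2-40:u2+40],(320,360))
print(u-80,v-60,3,u2-40,v2-45,4)
cv2.imwrite('pics/c4.png',np.clip(np.hstack([A,B])[:,:,::-1].astype(float)*1.5,0,255).astype(np.uint8))
E
```

```text
[[-0.807, -0.258, 0.532], [-0.214, 0.966, 0.144], [-0.551, 0.002, -0.834]] [ 1.23061953 -0.71501432 -0.11791397] [-0.20590694  0.31217807 -0.0460146 ] 59.188669323921204 [-0.42 -0.13 -0.74  0.49  0.36 -0.6 ]
t 7.47 tcp [ 0.5186 -0.0422  0.2071] go mm tool [-129.   103.7  151.6]
pred grip [ 0.51217784 -0.04395024  0.21708202] tip [ 0.40127714 -0.07339686  0.14131803]
side [331.9 210.1] [284.4 262.1]
top [340.4 240.5] [353.1 296.8]
227 176 3 307 224 4
```

View pics/c4.png

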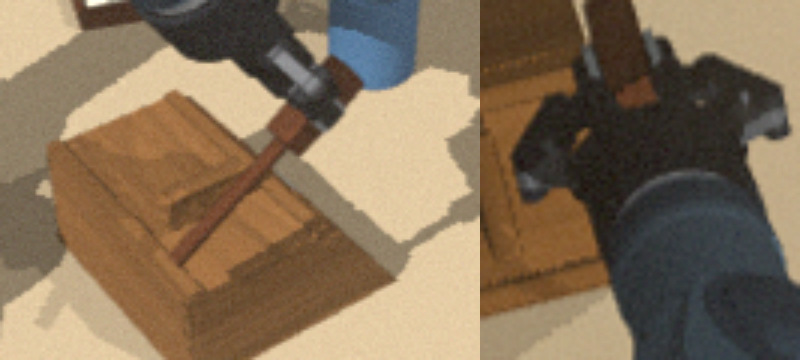

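The rod is held in line, with its tip at crop (178,265), about 3 mm from the prediction. I'll back off along the rod's axis, go sideways, and come down in front of the slope.

Emit:
jog_arm([
  [[0,-32,0,0,0,-0.027,0],[0,-32,0,0,0,0,0],[0,-32,0,0,0,0,0],[0,-32,0,0,0,0,0],[0,0,35,0,0,0,0],[0,0,35,0,0,0,0],[0,0,33,0,0,0,0],[0,0,0,20,0,0,0]],
])

```text
clock: 8.23
tcp_pos: [0.6118, 0.0902, 0.2736]
tool_rot: [0.305, -0.127, 0.943, 0.04]
wrist_force: [0.4, -0.4, -0.3]
gripper_width: 0.267
finger_force: 59.3
```

Emit:
jog_arm([
  [[0,0,0,30,0,0,0],[0,0,0,30,0,0,0],[0,0,0,30,0,0,0],[0,0,0,30,0,0,0],[0,0,0,20,0,0,0],[0,0,0,0,0,0,0],[0,0,0,0,0,0,0],[0,0,0,0,0,0,0]],
])

```text
clock: 8.9
tcp_pos: [0.6886, 0.1062, 0.154]
tool_rot: [0.301, -0.124, 0.945, 0.039]
wrist_force: [-0.2, -0.1, -0.4]
gripper_width: 0.264
finger_force: 59.4
```

```bash
cat >> h.py <<'E'
N=np.array([.7916,.2106,.5736]);HO=np.array([.5365,.070,.05])
E
python3 - <<'E'
from h import *
s,x,r=st();print(r.as_matrix().round(3).tolist(),s['wrist_force'],s['joint_pos'].round(2))
z=r.apply([0,0,1]);a=r.apply([1,0,0]);to(HO+N*.1775+z*.012)
g=x-z*.012;print('pred tip',g+a*.1375,'off hole',(g+a*.1375-HO).round(4))
p,d=snap('side','s4');P=pts('side',d)
print('px tip',proj('side',g+a*.1375),'shoulder',proj('side',g+a*.0325),'hole',proj('side',HO))
u,v=proj('side',g+a*.085).astype(int)
np.save('pics/uv.npy',[u-50,v-38])
cv2.imwrite('pics/c5.png',np.clip(cv2.resize(p[v-38:v+37,u-50:u+50],(800,600),interpolation=cv2.INTER_CUBIC)[:,:,::-1].astype(float)*1.5,0,255).astype(np.uint8));print(u-50,v-38)
E
```

```text
[[-0.788, -0.257, 0.56], [-0.21, 0.966, 0.148], [-0.579, -0.001, -0.815]] [-0.16749701 -0.11031511 -0.40541953] [-0.01  0.22 -0.56  0.19  0.15 -0.22]
t 8.9 tcp [0.6886 0.1062 0.154 ] go mm tool [10.1  4.1  7.5]
pred tip [0.57353705 0.07554729 0.0842036 ] off hole [0.037  0.0055 0.0342]
px tip [336.34987944 219.74887897] shoulder [365.77801359 186.05079149] hole [322.55045387 235.90152766]
301 164
```

View pics/c5.png

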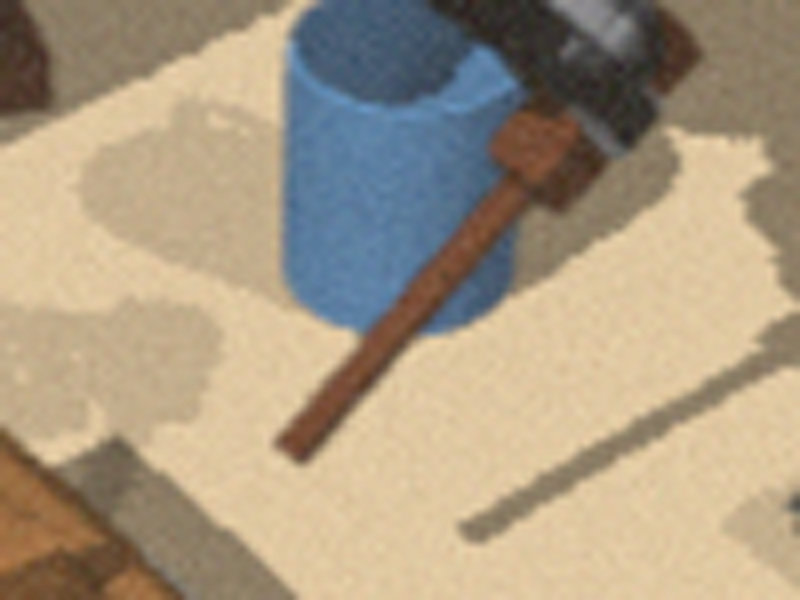

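The rod is clean in the grip, with its tip at (337.7,219.9) against a predicted (336.3,219.7). I'll centre it on the hole's axis and approach.

Emit:
jog_arm([
  [[0,0,5,6.5,0,0,0],[0,10,0,0,0,0,0],[0,15,0,0,0,0,0],[0,10,0,0,0,0,0],[0,0,0,0,0,0,0],[0,0,0,0,0,0,0],[0,0,0,0,0,0,0]],
])

```text
clock: 9.53
tcp_pos: [0.662, 0.1052, 0.1278]
tool_rot: [0.301, -0.124, 0.945, 0.039]
wrist_force: [0.2, 1.0, -0.4]
gripper_width: 0.264
finger_force: 59.3
```

```bash
cat >> h.py <<'E'
def ins():
    s,x,r=st();z=r.apply([0,0,1]);a=r.apply([1,0,0]);t=x-z*.012+a*.1375;e=r.inv().apply(HO-t)*1000
    print('t',round(s['clock'],2),'to hole in tool mm',e.round(1),'F tool',r.inv().apply(s['wrist_force']).round(1),'axis err',(r.inv().apply(-N)).round(3))
E
python3 -c "
from h import *
ins()"
```

```text
t 9.53 to hole in tool mm [13.9 -1.6  0.1] F tool [-0.1  0.9  0.6] axis err [ 1.     0.001 -0.006]
```

Emit:
jog_arm([
  [[0,5,0,0,0,0,0],[0,5,0,0,0,0,0],[0,4,0,0,0,0,0],[0,3,0,0,0,0,0],[0,3,0,0,0,0,0],[0,2,0,0,0,0,0],[0,0,0,0,0,0,0]],
])

```text
clock: 10.12
tcp_pos: [0.6425, 0.1003, 0.1127]
tool_rot: [0.299, -0.124, 0.945, 0.039]
wrist_force: [0.1, 0.4, -1.0]
gripper_width: 0.268
finger_force: 59.3
```

```bash
python3 -c "
from h import *
ins()"
```

```text
t 10.12 to hole in tool mm [-11.3  -2.   -0.1] F tool [0.5 0.4 0.9] axis err [ 1.     0.    -0.002]
```

The tip is through the hole with no contact. Now I'll feel for the plate.

Emit:
jog_arm([
  [[0,2,0,0,0,0,0],[0,1,0,0,0,0,0],[0,0,0,0,0,0,0]],
])

```text
clock: 10.37
tcp_pos: [0.6407, 0.0997, 0.1115]
tool_rot: [0.3, -0.124, 0.945, 0.039]
wrist_force: [-0.1, 0.1, -1.5]
gripper_width: 0.266
finger_force: 59.3
```

Emit:
jog_arm([
  [[0,1,0,0,0,0,0],[0,1,0,0,0,0,0],[0,0,0,0,0,0,0]],
])

```text
clock: 10.62
tcp_pos: [0.6391, 0.0993, 0.1103]
tool_rot: [0.3, -0.124, 0.945, 0.039]
wrist_force: [0.7, 0.5, -2.1]
gripper_width: 0.26
finger_force: 59.3
```

Emit:
jog_arm([
  [[0,1,0,0,0,0,0],[0,1,0,0,0,0,0],[0,0,0,0,0,0,0]],
])

```text
clock: 10.87
tcp_pos: [0.6374, 0.0989, 0.1091]
tool_rot: [0.299, -0.124, 0.945, 0.039]
wrist_force: [-0.2, 0.3, -0.2]
gripper_width: 0.261
finger_force: 59.3
```

Emit:
jog_arm([
  [[0,1,0,0,0,0,0],[0,1,0,0,0,0,0],[0,0,0,0,0,0,0]],
])

```text
clock: 11.12
tcp_pos: [0.6358, 0.0985, 0.1079]
tool_rot: [0.299, -0.124, 0.945, 0.039]
wrist_force: [0.5, -0.4, -1.3]
gripper_width: 0.265
finger_force: 59.3
```

Emit:
jog_arm([
  [[0,1,0,0,0,0,0],[0,1,0,0,0,0,0],[0,0,0,0,0,0,0]],
])

```text
clock: 11.37
tcp_pos: [0.6342, 0.0981, 0.1068]
tool_rot: [0.299, -0.124, 0.945, 0.039]
wrist_force: [-0.5, -0.2, -0.7]
gripper_width: 0.261
finger_force: 59.3
```

Emit:
jog_arm([
  [[0,1,0,0,0,0,0],[0,1,0,0,0,0,0],[0,0,0,0,0,0,0]],
])

```text
clock: 11.62
tcp_pos: [0.6327, 0.0976, 0.1056]
tool_rot: [0.299, -0.124, 0.945, 0.039]
wrist_force: [-0.2, 0.7, -1.0]
gripper_width: 0.268
finger_force: 59.3
```

Depth is now about 24 mm and nothing has been felt.

Emit:
jog_arm([
  [[0,1,0,0,0,0,0],[0,1,0,0,0,0,0],[0,0,0,0,0,0,0]],
])

```text
clock: 11.87
tcp_pos: [0.6311, 0.0972, 0.1045]
tool_rot: [0.299, -0.124, 0.945, 0.039]
wrist_force: [-0.1, -1.1, -1.2]
gripper_width: 0.26
finger_force: 59.3
```

Emit:
jog_arm([
  [[0,1,0,0,0,0,0],[0,1,0,0,0,0,0],[0,0,0,0,0,0,0]],
])

```text
clock: 12.12
tcp_pos: [0.6298, 0.0968, 0.1035]
tool_rot: [0.3, -0.124, 0.945, 0.039]
wrist_force: [0.6, -0.1, -0.1]
gripper_width: 0.267
finger_force: 59.3
```

Emit:
jog_arm([
  [[0,1,0,0,0,0,0],[0,1,0,0,0,0,0],[0,0,0,0,0,0,0]],
])

```text
clock: 12.37
tcp_pos: [0.6295, 0.0966, 0.1037]
tool_rot: [0.301, -0.124, 0.945, 0.039]
wrist_force: [2.6, 1.4, 1.5]
gripper_width: 0.264
finger_force: 59.4
```

Contact at a depth of about 27 to 28 mm. I'll press gently, 2 mm per call.

Emit:
jog_arm([
  [[0,1,0,0,0,0,0],[0,1,0,0,0,0,0],[0,0,0,0,0,0,0]],
])

```text
clock: 12.62
tcp_pos: [0.6286, 0.0962, 0.1032]
tool_rot: [0.302, -0.124, 0.944, 0.039]
wrist_force: [4.1, 2.4, 3.0]
gripper_width: 0.262
finger_force: 59.4
```

Emit:
jog_arm([
  [[0,1,0,0,0,0,0],[0,1,0,0,0,0,0],[0,0,0,0,0,0,0]],
])

```text
clock: 12.87
tcp_pos: [0.6267, 0.0957, 0.1017]
tool_rot: [0.301, -0.124, 0.945, 0.039]
wrist_force: [5.0, 3.0, 4.5]
gripper_width: 0.262
finger_force: 59.4
```

```bash
python3 -c "
from h import *
ins()"
```

```text
t 12.87 to hole in tool mm [-31.1  -1.5  -0.2] F tool [-7.2  1.6 -0.4] axis err [ 1.     0.001 -0.007]
```

Emit:
jog_arm([
  [[0,1,0,0,0,0,0],[0,1,0,0,0,0,0],[0,0,0,0,0,0,0]],
])

```text
clock: 13.12
tcp_pos: [0.6255, 0.0954, 0.1009]
tool_rot: [0.302, -0.124, 0.944, 0.039]
wrist_force: [4.9, 2.6, 4.4]
gripper_width: 0.268
finger_force: 59.4
```

```bash
cat >> h.py <<'E'
B0=np.array([.483,.0572]);TH=np.radians(14.9);BX=np.array([np.cos(TH),np.sin(TH)]);BY=np.array([-BX[1],BX[0]])
def lid(f,n='side'):
    P=pts(n,np.load(f'pics/{f}.npz')['d']);X=(P[...,:2]-B0)@BX;Y=(P[...,:2]-B0)@BY;Z=P[...,2]
    m=(X>-.09)&(X<0)&(abs(Y)<.25)&(Z>.114)&(Z<.127);y=Y[m]
    return m.sum(),np.median(y).round(4),np.percentile(y,[10,90]).round(4),np.median(X[m]).round(3)
E
python3 -c "
from h import *
ins();print(lid('s0'),lid('t0','top'));snap('side','s5');print(lid('s5'))"
```

```text
t 13.12 to hole in tool mm [-32.6  -1.5  -0.2] F tool [-6.9  1.3 -0.5] axis err [ 1.     0.001 -0.008]
(np.int64(219), np.float64(-0.033), array([-0.0377, -0.0249]), np.float64(-0.043)) (np.int64(237), np.float64(-0.0298), array([-0.036 , -0.0234]), np.float64(-0.041))
(np.int64(221), np.float64(-0.0336), array([-0.0377, -0.0247]), np.float64(-0.044))
```

Emit:
jog_arm([
  [[0,1,0,0,0,0,0],[0,1,0,0,0,0,0],[0,0,0,0,0,0,0]],
])

```text
clock: 13.42
tcp_pos: [0.6242, 0.095, 0.1]
tool_rot: [0.302, -0.124, 0.944, 0.039]
wrist_force: [5.2, 3.7, 3.9]
gripper_width: 0.266
finger_force: 59.4
```

```bash
python3 -c "
from h import *
ins();snap('side','s6');print(lid('s6'))"
```

```text
t 13.42 to hole in tool mm [-34.2  -1.5  -0.2] F tool [-7.2  2.2  0.3] axis err [ 1.     0.001 -0.008]
(np.int64(224), np.float64(-0.0334), array([-0.0376, -0.0248]), np.float64(-0.044))
```

Emit:
jog_arm([
  [[0,1,0,0,0,0,0],[0,0,0,0,0,0,0],[0,0,0,0,0,0,0]],
])

```text
clock: 13.72
tcp_pos: [0.6235, 0.0948, 0.0995]
tool_rot: [0.302, -0.124, 0.944, 0.039]
wrist_force: [6.0, 2.7, 3.1]
gripper_width: 0.262
finger_force: 59.4
```

Emit:
jog_arm([
  [[0,1,0,0,0,0,0],[0,0,0,0,0,0,0],[0,0,0,0,0,0,0]],
])

```text
clock: 13.97
tcp_pos: [0.6219, 0.0944, 0.0982]
tool_rot: [0.301, -0.124, 0.945, 0.039]
wrist_force: [4.3, 1.5, 1.8]
gripper_width: 0.262
finger_force: 59.4
```

```bash
python3 -c "
from h import *
ins();snap('side','s7');print(lid('s7'))"
```

```text
t 13.97 to hole in tool mm [-37.2  -1.5  -0.1] F tool [-4.8  0.3  1.2] axis err [ 1.     0.001 -0.006]
(np.int64(219), np.float64(-0.0175), array([-0.0222, -0.0092]), np.float64(-0.043))
```

The catch gave: the force dropped and the lid handle has moved about 16 mm. Withdrawing along the axis.

Emit:
jog_arm([
  [[0,-3,0,0,0,0,0],[0,-10,0,0,0,0,0],[0,-18,0,0,0,0,0],[0,-20,0,0,0,0,0],[0,-20,0,0,0,0,0],[0,-20,0,0,0,0,0],[0,0,0,-35,0,0,0],[0,0,0,-35,0,0,0]],
])

```text
clock: 14.68
tcp_pos: [0.6498, 0.1027, 0.2006]
tool_rot: [0.294, -0.124, 0.947, 0.039]
wrist_force: [0.0, -1.1, -0.5]
gripper_width: 0.261
finger_force: 59.3
```

```bash
python3 -c "
from h import *
ins();snap('side','s8');print(lid('s8'));s,x,r=st();print(x,s['joint_pos'].round(2))"
```

```text
t 14.68 to hole in tool mm [45.  -2.7 69.4] F tool [ 0.5 -1.   0.2] axis err [ 1.    -0.001  0.009]
(np.int64(211), np.float64(-0.0161), array([-0.0206, -0.0071]), np.float64(-0.044))
[0.64982895 0.10232924 0.20843488] [-0.02  0.09 -0.55  0.33  0.16 -0.23]
```

Emit:
jog_arm([
  [[0,10,-30,0,0,0.106,0],[0,10,-30,0,0,0.106,0],[0,10,-30,0,0,0.106,0],[0,10,-30,0,0,0.106,0],[0,10,-30,0,0,0.106,0],[0,10,-30,0,0,0.106,0],[0,0,0,0,0,0,0.117],[0,0,0,0,0,0,0.117]],
])

```text
clock: 15.4
tcp_pos: [0.6445, -0.0871, 0.1806]
tool_rot: [-0.016, -0.009, 1.0, -0.002]
wrist_force: [0.0, 1.4, -0.7]
gripper_width: 0.264
finger_force: 59.4
```

Emit:
jog_arm([
  [[0,0,-35,0,0,0,0.117],[0,0,-35,0,0,0,0.117],[0,0,-30,0,0,0,0],[0,0,-30,0,0,0,0],[0,0,-30,0,0,0,0],[0,0,0,0,0,0,0],[0,0,0,0,0,0,0],[0,0,0,0,0,0,0]],
])

```text
clock: 16.07
tcp_pos: [0.6235, -0.2423, 0.1859]
tool_rot: [-0.013, 0.104, 0.995, -0.003]
wrist_force: [0.0, 0.2, -1.1]
gripper_width: 0.262
finger_force: 59.3
```

```bash
python3 -c "
from h import *
r=to([.577,-.28,.004]);print(r.as_matrix().round(3).tolist())"
```

```text
t 16.07 tcp [ 0.6235 -0.2423  0.1859] go mm tool [ 33.3 -44.9 183.1]
[[-0.978, 0.206, -0.026], [0.206, 0.978, -0.004], [0.024, -0.009, -1.0]]
```

Emit:
jog_arm([
  [[0,17,-22,0,-0.009,-0.026,0],[0,17,-23,0,0,0,0],[0,0,0,40,0,0,0],[0,0,0,40,0,0,0],[0,0,0,40,0,0,0],[0,0,0,35,0,0,0],[0,0,0,0,0,0,0],[0,0,0,0,0,0,0]],
])

```text
clock: 16.73
tcp_pos: [0.5811, -0.2775, 0.0307]
tool_rot: [-0.0, 0.103, 0.995, 0.001]
wrist_force: [0.2, -0.4, -0.3]
gripper_width: 0.263
finger_force: 59.3
```

Emit:
jog_arm([
  [[0,0,0,5,0,0,0],[0,0,0,5,0,0,0],[0,0,0,5,0,0,0],[0,0,0,0,0,0,0],[0,0,0,0,0,0,0]],
])

```text
clock: 17.15
tcp_pos: [0.5842, -0.2807, 0.0187]
tool_rot: [0.004, 0.104, 0.995, -0.001]
wrist_force: [0.7, 0.8, -0.6]
gripper_width: 0.264
finger_force: 59.3
```

```bash
python3 -c "
from h import *
r=to([.577,-.28,0]);print(r.as_matrix().round(3).tolist())
p,d=snap('side','s9');s,x,_=st();u,v=proj('side',x+r.apply([.07,0,0])).astype(int)
cv2.imwrite('pics/c6.png',np.clip(cv2.resize(p[v-45:v+45,u-60:u+60],(800,600),interpolation=cv2.INTER_CUBIC)[:,:,::-1].astype(float)*1.5,0,255).astype(np.uint8))"
```

```text
t 17.15 tcp [ 0.5842 -0.2807  0.0187] go mm tool [ 7.3 -0.7 18.7]
[[-0.979, 0.206, 0.007], [0.206, 0.979, -0.003], [-0.007, -0.001, -1.0]]
```

View pics/c6.png

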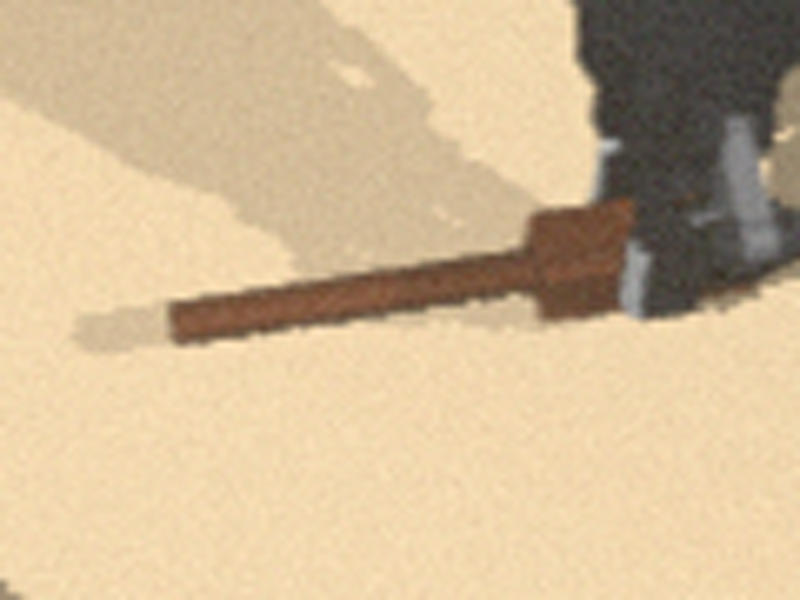

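The rod is level in the fingers, about 18 mm above its resting height, with its shadow clear of it and bare table below. I'll lower it to touch.

Emit:
jog_arm([
  [[0,0,0,5,0,0.007,0],[0,0,0,5,0,0,0],[0,0,0,4,0,0,0],[0,0,0,2,0,0,0],[0,0,0,0,0,0,0],[0,0,0,0,0,0,0]],
])

```text
clock: 17.7
tcp_pos: [0.5835, -0.2803, 0.0015]
tool_rot: [-0.001, 0.104, 0.995, -0.0]
wrist_force: [-0.9, 0.3, -0.6]
gripper_width: 0.262
finger_force: 59.3
```

Emit:
jog_arm([
  [[0,0,0,1,0,0,0],[0,0,0,0,0,0,0],[0,0,0,0,0,0,0]],
])

```text
clock: 17.95
tcp_pos: [0.5839, -0.2806, 0.0011]
tool_rot: [-0.0, 0.104, 0.995, -0.001]
wrist_force: [0.1, 0.2, -1.4]
gripper_width: 0.266
finger_force: 59.3
```

Emit:
jog_arm([
  [[0,0,0,1,0,0,0],[0,0,0,0,0,0,0],[0,0,0,0,0,0,0]],
])

```text
clock: 18.2
tcp_pos: [0.5838, -0.2805, -0.0]
tool_rot: [-0.0, 0.104, 0.995, -0.0]
wrist_force: [-0.4, -0.2, -0.5]
gripper_width: 0.263
finger_force: 59.3
```

Emit:
jog_arm([
  [[0,0,0,1,0,0,0],[0,0,0,0,0,0,0],[0,0,0,0,0,0,0]],
])

```text
clock: 18.45
tcp_pos: [0.5839, -0.2806, -0.0004]
tool_rot: [-0.0, 0.104, 0.995, -0.001]
wrist_force: [-2.0, 0.8, 3.6]
gripper_width: 0.264
finger_force: 59.9
```

Emit:
jog_arm([
  [[0,0,0,1,0,0,0],[0,0,0,0,0,0,0],[0,0,0,0,0,0,0]],
])

```text
clock: 18.7
tcp_pos: [0.5839, -0.2806, -0.0004]
tool_rot: [0.0, 0.104, 0.995, -0.001]
wrist_force: [-3.7, 2.5, 10.9]
gripper_width: 0.265
finger_force: 60.9
```

Touchdown. Easing off 1 mm and releasing.

Emit:
jog_arm([
  [[0,0,0,-1,0,0,0],[0,0,0,0,0,0,0],[0.4,0,0,0,0,0,0],[0.6,0,0,0,0,0,0],[0.8,0,0,0,0,0,0],[0.8,0,0,0,0,0,0],[0.8,0,0,0,0,0,0],[0.8,0,0,-10,0,0,0]],
])

```text
clock: 19.37
tcp_pos: [0.5822, -0.2795, 0.007]
tool_rot: [-0.002, 0.104, 0.995, 0.0]
wrist_force: [0.0, 0.9, -0.4]
gripper_width: 0.8
finger_force: 0.0
```

Emit:
jog_arm([
  [[0.8,0,0,-20,0,0,0],[0.8,0,0,-40,0,0,0],[0.8,0,0,-40,0,0,0],[0.8,0,0,-40,0,0,0],[0,0,0,-40,0,0,0],[0,0,30,0,0,0,0],[0,0,40,0,0,0,0],[0,0,0,0,0,0,0]],
])

```text
clock: 20.03
tcp_pos: [0.6001, -0.2063, 0.1913]
tool_rot: [0.001, 0.101, 0.995, 0.001]
wrist_force: [-0.1, 0.5, 0.1]
gripper_width: 0.238
finger_force: 0.0
```

```bash
python3 - <<'E'
from h import *
s,x,r=st();print(x,s['joint_pos'].round(2),r.as_matrix().round(2).tolist())
p,d=snap('side','s10');print(lid('s10'))
hsv=cv2.cvtColor(p,cv2.COLOR_RGB2HSV)
P=pts('side',d);m=(abs(P[...,0]-.515)<.12)&(abs(P[...,1]+.27)<.06)&(P[...,2]>.005)&(P[...,2]<.05)
q=P[m];c=q[:,:2].mean(0);w,e=np.linalg.eigh(np.cov((q[:,:2]-c).T));print('rod',m.sum(),c,e[:,1],'zmax',np.percentile(q[:,2],[50,99]),'ends',np.ptp((q[:,:2]-c)@e[:,1]))
E
```

```text
[ 0.60009452 -0.2063009   0.19130674] [-0.43  0.51  0.2   1.26  0.   -0.23] [[-0.98, 0.2, 0.0], [0.2, 0.98, 0.0], [-0.0, 0.0, -1.0]]
(np.int64(218), np.float64(-0.0161), array([-0.0206, -0.0079]), np.float64(-0.044))
rod 859 [ 0.5466365  -0.27716943] [-0.97744891  0.21117202] zmax [0.0171257  0.02519047] ends 0.17034004473436676
```

The rod lies flat on the table and the lid is ajar. I'll take the shut fingers behind the handle to push.

Emit:
jog_arm([
  [[0,29,27,0,0,0,0],[0,29,27,0,0,0,0],[0,30,27,0,0,0,0],[0,30,27,0,0,0,0],[0,30,26,0,0,0,0],[0,30,26,0,0,0,0],[0,0,0,0,0,0,-0.117],[0,0,0,0,0,0,-0.117]],
])

```text
clock: 20.75
tcp_pos: [0.455, -0.0175, 0.1891]
tool_rot: [-0.001, -0.017, 1.0, -0.0]
wrist_force: [0.4, -0.4, 0.4]
gripper_width: -0.001
finger_force: 0.0
```

Emit:
jog_arm([
  [[0,0,0,0,0,0,-0.117],[0,0,0,0,0,0,-0.115],[0,0,0,15,0,0,0],[0,0,0,15,0,0,0],[0,0,0,15,0,0,0],[0,0,0,15,0,0,0],[0,0,0,0,0,0,0],[0,0,0,0,0,0,0]],
])

```text
clock: 21.42
tcp_pos: [0.4562, -0.019, 0.1286]
tool_rot: [-0.001, -0.129, 0.992, -0.0]
wrist_force: [-0.2, 0.3, 0.2]
gripper_width: -0.003
finger_force: 0.0
```

```bash
python3 - <<'E'
from h import *
r=to([.4583,-.0135,.098]);print(r.as_matrix().round(3).tolist())
p,d=snap('side','s11');s,x,_=st();print('tip px if 9 back',proj('side',x+[0,0,.009]),lid('s11'))
u,v=proj('side',[.445,.02,.12]).astype(int)
cv2.imwrite('pics/c7.png',np.clip(cv2.resize(p[v-60:v+60,u-80:u+80],(800,600),interpolation=cv2.INTER_CUBIC)[:,:,::-1].astype(float)*1.5,0,255).astype(np.uint8));print(u-80,v-60)
E
```

```text
t 21.42 tcp [ 0.4562 -0.019   0.1286] go mm tool [-3.6  4.7 30.6]
[[-0.967, -0.255, -0.003], [-0.255, 0.967, -0.001], [0.003, 0.0, -1.0]]
tip px if 9 back [302.23586876 239.2083372 ] (np.int64(150), np.float64(-0.0157), array([-0.0199, -0.0071]), np.float64(-0.055))
211 175
```

View pics/c7.png

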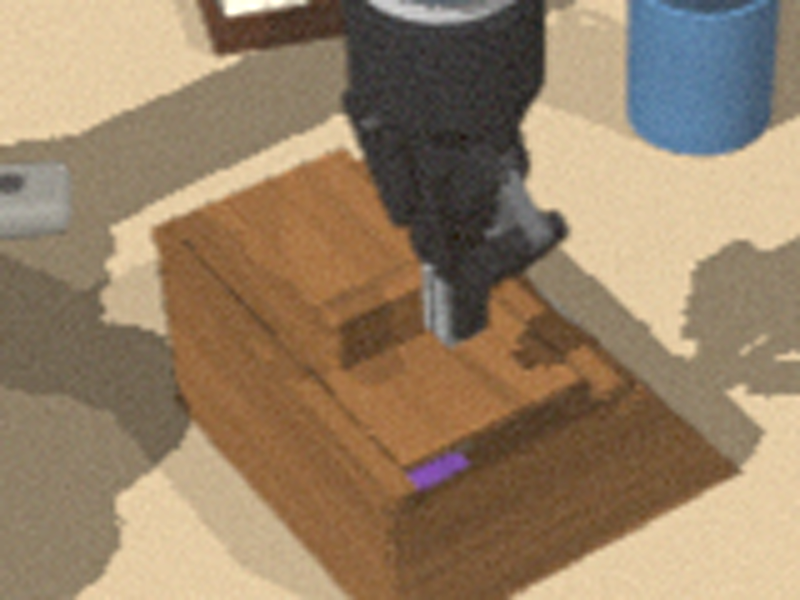

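The lid is ajar with purple showing at crop (440,470), and the fingertips at crop (455,340) are behind the handle's near face at (380,330). I'll go down 30 mm and then push along +y.

Emit:
jog_arm([
  [[0,0,0,12,0,0,0],[0,0,0,12,0,0,0],[0,0,0,6,0,0,0],[0,0,10,0,0,0,0],[0,0,8,0,0,0,0],[0,0,6,0,0,0,0],[0,0,0,0,0,0,0],[0,0,0,0,0,0,0]],
])

```text
clock: 22.13
tcp_pos: [0.4513, 0.005, 0.0995]
tool_rot: [0.0, -0.13, 0.992, -0.001]
wrist_force: [-0.3, 0.4, 0.2]
gripper_width: 0.001
finger_force: 0.0
```

Emit:
jog_arm([
  [[0,0,5,0,0,0,0],[0,0,5,0,0,0,0],[0,0,5,0,0,0,0],[0,0,5,0,0,0,0],[0,0,5,0,0,0,0],[0,0,0,0,0,0,0]],
])

```text
clock: 22.63
tcp_pos: [0.4444, 0.0297, 0.0989]
tool_rot: [-0.0, -0.129, 0.992, 0.0]
wrist_force: [0.3, 0.0, -1.0]
gripper_width: -0.0
finger_force: 0.0
```

```bash
cat >> h.py <<'E'
def bx():
    s,x,r=st();q=x[:2]-B0;print('t',round(s['clock'],2),'box x,y,z',(q@BX).round(4),(q@BY).round(4),x[2].round(4),'F tool',r.inv().apply(s['wrist_force']).round(1))
E
python3 - <<'E'
from h import *
bx();snap('side','s12');print(lid('s12'))
E
```

```text
t 22.63 box x,y,z -0.0444 -0.0167 0.0989 F tool [-0.3 -0.   1. ]
(np.int64(146), np.float64(-0.0025), array([-0.0292,  0.0086]), np.float64(-0.056))
```

Emit:
jog_arm([
  [[0,0,8,0,0,0,0],[0,0,8,0,0,0,0],[0,0,8,0,0,0,0],[0,0,8,0,0,0,0],[0,0,8,0,0,0,0],[0,0,8,0,0,0,0],[0,0,8,0,0,0,0],[0,0,8,0,0,0,0]],
])

```text
clock: 23.35
tcp_pos: [0.4277, 0.0914, 0.0987]
tool_rot: [-0.001, -0.129, 0.992, -0.0]
wrist_force: [0.5, -3.3, 0.9]
gripper_width: -0.002
finger_force: 1.7
```

Emit:
jog_arm([
  [[0,0,4,0,0,0,0],[0,0,4,0,0,0,0],[0,0,4,0,0,0,0],[0,0,0,0,0,0,0]],
])

```text
clock: 23.68
tcp_pos: [0.4246, 0.1032, 0.0987]
tool_rot: [-0.001, -0.129, 0.992, 0.0]
wrist_force: [0.1, -0.6, 0.2]
gripper_width: -0.003
finger_force: 0.0
```

```bash
python3 - <<'E'
from h import *
bx();snap('side','s13');print(lid('s13'))
E
```

```text
t 23.68 box x,y,z -0.0446 0.0594 0.0987 F tool [ 0.1 -0.6 -0.2]
(np.int64(128), np.float64(0.074), array([0.0461, 0.0844]), np.float64(-0.056))
```

Emit:
jog_arm([
  [[0,0,3,0,0,0,0],[0,0,3,0,0,0,0],[0,0,2,0,0,0,0]],
])

```text
clock: 23.98
tcp_pos: [0.4231, 0.1099, 0.0987]
tool_rot: [-0.0, -0.129, 0.992, -0.0]
wrist_force: [0.5, -2.1, 0.1]
gripper_width: -0.003
finger_force: 1.0
```

Emit:
jog_arm([
  [[0,0,2,0,0,0,0],[0,0,2,0,0,0,0]],
])

```text
clock: 24.15
tcp_pos: [0.4225, 0.1121, 0.0988]
tool_rot: [-0.0, -0.129, 0.992, -0.003]
wrist_force: [2.1, -11.7, -0.2]
gripper_width: -0.002
finger_force: 5.9
```

Emit:
jog_arm([
  [[0,0,2,0,0,0,0],[0,0,1,0,0,0,0]],
])

```text
clock: 24.32
tcp_pos: [0.4225, 0.1122, 0.0989]
tool_rot: [0.0, -0.128, 0.992, -0.006]
wrist_force: [3.0, -18.1, 0.1]
gripper_width: 0.002
finger_force: 9.4
```

The lid is at its stop: 18 N and no more motion. Backing off, rising clear, and checking.

Emit:
jog_arm([
  [[0,0,-5,0,0,0,0],[0,0,-10,0,0,0,0],[0,0,-10,0,0,0,0],[0,0,0,-30,0,0,0],[0,0,0,-40,0,0,0],[0,0,0,-40,0,0,0],[0,0,-40,0,0,0,0],[0,0,-40,0,0,0,0]],
])

```text
clock: 24.98
tcp_pos: [0.4507, 0.0153, 0.212]
tool_rot: [0.003, -0.131, 0.991, -0.001]
wrist_force: [1.5, -0.8, -1.4]
gripper_width: -0.001
finger_force: 0.0
```

Emit:
jog_arm([
  [[0,0,-40,0,0,0,0],[0,0,-40,0,0,0,0],[0,0,-40,0,0,0,0],[0,0,0,0,0,0,0],[0,0,0,0,0,0,0]],
])

```text
clock: 25.4
tcp_pos: [0.4791, -0.1029, 0.2086]
tool_rot: [-0.0, -0.127, 0.992, 0.0]
wrist_force: [-0.2, -0.1, -0.5]
gripper_width: -0.001
finger_force: 0.0
```

```bash
python3 - <<'E'
from h import *
bx();p,d=snap('side','s14');print(lid('s14'))
cv2.imwrite('pics/c8.png',p[:,:,::-1])
E
```

```text
t 25.4 box x,y,z -0.0449 -0.1537 0.2086 F tool [ 0.3 -0.1  0.5]
(np.int64(188), np.float64(0.0853), array([0.0815, 0.0935]), np.float64(-0.044))
```

View pics/c8.png

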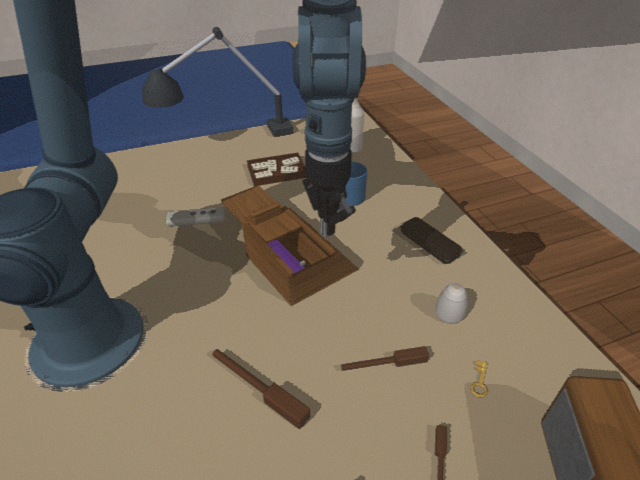

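The lid handle has moved from -0.0335 to +0.0853, which is 0.119 m, so it is at the stop. The organizer is exposed at (286,256), the rod lies flat at (387,360), and everything else is in its place. Handing in.

```bash
python3 -c "
from workcell import robot
print(robot.sign_off())"
```

```text
the job is handed in; nothing more can be done
None
```

The job is handed in at about 25 s: the catch was released at around 7 N, the rod was laid flat on the bare table, and the lid was slid to its stop (about 0.119 m measured by camera), with nothing else visibly moved.

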